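# Weigh out a tumbler of sweets

## Robot

A 6-joint arm with a two-finger parallel gripper is mounted at the origin on the work surface. World frame = base frame: x ahead of the robot, y to its left, z up, the work surface at z = 0. Lengths are in mm, angles in rad, forces in N, time in s.
With the tool pointing down it reaches from about 400 to 925 mm from the base axis. Payload 3.4 kg.
Tool frame: the origin (TCP) lies at the very end of the fingers, on their centre line; the grasp point (between the pads) lies 19 mm behind it; z points along the fingers, y is the line along which they close (so a half turn about z gives the same grasp; the last joint's range is limited). The gripper opens to 85 mm and grips with 20 to 120 N. Pads are 22 mm wide; open, the fingers measure 114 mm over their backs; the gripper's body (76 mm by 85 mm) begins 54 mm behind the grasp point. The pads swing forward as they close: fully open they stand 13 mm farther back than shut.
Start: joints at [1.109, 0.307, 1.506, -0, 1.328, -0.073], TCP at [217.993, 532.081, 231.305] pointing down, gripper open.
Joint ranges: [-3.12, 3.12], [-1.05, 2.28], [0.14, 2.33], [-1.42, 4.57], [0.1, 2.73], [-2.68, 2.68]. Speed limits (rad/s): [2.57, 2.57, 3.14, 3.14, 3.14, 3.14].

## Interface

Orientations are given as a rotation vector (axis times angle).
In Python, from station import robot gives the robot as it stands.
- The arm moves only by the tool jog_arm, never from a script. Its arguments are lists of equal length, an entry for each row: "travel": the shift along the tool's x, y, z in m, a list of three; "angular": the turn, a rotation vector about the tool's x, y, z in rad, a list of three; "grip": the finger opening in m, from 0 to 0.0854. A call has 1 to 12 rows; each row is the pose to reach, as a shift and turn from the pose commanded when the call began, along the tool's axes at that moment; what a row does not reach only later rows make up. A row lasts 1/8 s, in which the tool goes at most 62.5 mm and 10.7 degrees, less where a joint would pass 70% of its speed; a pose out of reach is approached as far as the arm can. A call with a gripper value outside its range is refused whole. The fingers move at their own pace and stop on an object; "grip_force" is the grip in N (left out, the last holds). Time passes only in rows, so rows that repeat a pose let the fingers close. It gives the time, the measured TCP pose, the force, the opening and the grip force at its end, in the units of the state.
- robot.read_state(): the state, without advancing time (a new reading comes with each control period).
- robot.read_camera(name): name is "side" or "top" or "wrist"; returns (picture, depth): 400x640x3 uint8, red, green, blue; 400x640 float32, mm along the optical axis (not along the pixel's ray), 0 where there is no reading.
- robot.get_calibration(name): a dict with "K" (3x3 intrinsics, pixels), "k1" (the pictures are not rectified: a ray, as slopes to the right and down, at radius r is drawn at 1 + k1 r^2 times it, then the intrinsics apply), "view" (4x4, takes a point from world to camera coordinates). Camera axes: x right, y up, looking along -z (the intrinsics and any distortion apply to the point x, -y, -z); pixel columns grow to the right and rows downward; lengths in mm; the calibration is good to about 2 mm. A picture is of the moment at which its call begins: read the wrist's pose just before it. get_calibration takes no time and is no camera call; for the wrist camera it gives the pose at the moment of the call.
- robot.hand_in(): hands the job in; it is judged then, once.
The state is a dict: "time_s": time; "q": joint angles; "joint_velocities": joint speeds; "joint_torque": joint torques, N m; "tool_pos": TCP position; "ee_rot": TCP orientation; "ft_force": force on the tool from outside, world axes, zero at the start; "torque": the same for the moment, N m; "opening": opening from 0.0 (shut) to 1.0 (fully open); "gripper_force": force on a finger pad.
Only numpy, scipy, OpenCV 4.12 (cv2) and the standard library are available. Lean on these libraries where they do the work, as an engineer would, in place of code of your own. Each camera call takes 0.05 s, during which the arm holds its last target. There are 200 camera calls.

## Task

Lift the steel tumbler with the sweets out of the cardboard caddy, stand it on the rubber mat with the sweets still in it and let go. Then take it up again and keep it tipped over the scale until all six sweets lie in the pan, and stand the empty tumbler upright on the rubber mat again. Leave the other tumbler and the rest of the counter's things where they are.

Things in the scene. Friction and masses are not known exactly. Their poses are not given: they have to be found in the camera images.
- cup: steel tumbler holding the six sweets: round, 90 mm tall, outside diameter 62 mm at the foot flaring to 69 mm at the rim, wall 3 mm, inner floor 5 mm up, about 0.2 kg full; the sweets fill it to about 60 mm. It starts in one cell of the caddy, so its lower body can be gripped only after it is out; a grip at the rim leaves the gripper over its mouth. Origin: centre of its underside, z up its axis
- empty_cup: bystander: an identical steel tumbler, empty, in the caddy's other cell. Origin: centre of its underside
- caddy: fixed open-topped cardboard caddy, 100 (x) by 200 (y) by 50 mm high, walls and floor 5 mm, one wall in the middle makes two cells side by side along its y axis, their centres at y = -50 and +50 mm. A tumbler in it stands on the 5 mm floor and sticks out 45 mm above the walls. Origin: centre of its underside
- mat: fixed flat square rubber mat, dark, 160 by 160 mm, 4 mm thick. Origin: centre of its underside, sides along its x and y
- scale: fixed white shop scale, housing 190 by 190 mm and 48 mm high, with a round steel pan on top. Origin: centre of its underside
- pan (a point): centre of the inner floor of the scale's steel pan, 61 mm above the table. The pan is an open bowl, inside radius 62 mm at its floor and 95 mm at its rim, its rim (outside radius 98 mm) 51 mm above this point, 112 mm above the table
- sweet0: one of the six gold-wrapped sweets in the tumbler: rounded, 32 mm long, 22 mm thick, 12 g. Origin: its centre, x along its length
- sweet1: one of the six gold-wrapped sweets in the tumbler: rounded, 32 mm long, 22 mm thick, 12 g. Origin: its centre, x along its length
- sweet2: one of the six gold-wrapped sweets in the tumbler: rounded, 32 mm long, 22 mm thick, 12 g. Origin: its centre, x along its length
- sweet3: one of the six gold-wrapped sweets in the tumbler: rounded, 32 mm long, 22 mm thick, 12 g. Origin: its centre, x along its length
- sweet4: one of the six gold-wrapped sweets in the tumbler: rounded, 32 mm long, 22 mm thick, 12 g. Origin: its centre, x along its length
- sweet5: one of the six gold-wrapped sweets in the tumbler: rounded, 32 mm long, 22 mm thick, 12 g. Origin: its centre, x along its length
- tin: bystander: flat round tin, 72 mm across, 28 mm high. Origin: centre of its underside
- bar_pack: bystander: flat yellow pack, 60 (x) by 130 (y) by 20 mm. Origin: centre of its underside
- jar: bystander: jar 80 mm across, 120 mm tall. Origin: centre of its underside
- can: bystander: can 66 mm across, 115 mm tall. Origin: centre of its underside
- carton: bystander: cardboard carton 60 (x) by 110 (y) by 50 mm. Origin: centre of its underside
Things that resemble listed ones, but are neither listed nor needed, are in the scene too. What is shaped like the cup but purple is not meant. Of the things that look like the mat, take the one that is farthest to the robot's left at the start.

How it is judged (in metres and radians):
On the way, in this order (a step that is already met when the one before it is completed fails the run):
1. the tumbler stands upright on the mat, let go, with all six sweets in it (x of cup in the frame of mat between -0.065 and 0.065 m and y of cup in the frame of mat between -0.065 and 0.065 m and z of cup in the frame of mat between 0 and 0.01 m and angle between cup's own z axis and vertical below 0.1 rad and contact force between the fingers and cup below 0.05 N and linear speed of cup below 0.02 m/s and horizontal distance between each of sweet0, sweet1, sweet2, sweet3, sweet4, sweet5 and cup below 0.036 m and z of sweet0 in the frame of cup between 0 and 0.09 m and z of sweet1 in the frame of cup between 0 and 0.09 m and z of sweet2 in the frame of cup between 0 and 0.09 m and z of sweet3 in the frame of cup between 0 and 0.09 m and z of sweet4 in the frame of cup between 0 and 0.09 m and z of sweet5 in the frame of cup between 0 and 0.09 m), for 0.2 s.
2. the tumbler is held, tipped by more than 60 degrees, over the scale (its foot within 0.2 m of the pan's centre, seen from above) while all six sweets lie in the pan (angle between cup's own z axis and vertical above 1.05 rad and contact force between the fingers and cup above 0.3 N and horizontal distance between cup and pan below 0.2 m and horizontal distance between each of sweet0, sweet1, sweet2, sweet3, sweet4, sweet5 and pan below 0.09 m and z of each of sweet0, sweet1, sweet2, sweet3, sweet4, sweet5 in the frame of scale below 0.115 m and height (world z) of each of sweet0, sweet1, sweet2, sweet3, sweet4, sweet5 above 0.058 m), for 0.1 s.
At the end, for the whole second after the job is handed in: All six sweets rest in the scale's pan (within 90 mm of its axis and not above its rim), and the tumbler stands upright (within 0.1 rad) on the mat, its centre within 65 mm of the mat's centre along each of the mat's sides, released and at rest (x of cup in the frame of mat between -0.065 and 0.065 m and y of cup in the frame of mat between -0.065 and 0.065 m and z of cup in the frame of mat between 0 and 0.01 m and angle between cup's own z axis and vertical below 0.1 rad and contact force between the fingers and cup below 0.05 N and linear speed of cup below 0.02 m/s and horizontal distance between each of sweet0, sweet1, sweet2, sweet3, sweet4, sweet5 and pan below 0.09 m and z of each of sweet0, sweet1, sweet2, sweet3, sweet4, sweet5 in the frame of scale below 0.115 m and height (world z) of each of sweet0, sweet1, sweet2, sweet3, sweet4, sweet5 above 0.058 m and linear speed of each of sweet0, sweet1, sweet2, sweet3, sweet4, sweet5 below 0.05 m/s); the robot touches nothing.
It fails at once if another tumbler, tin, pack, jar, can or carton is moved by more than 40 mm (distance of any of empty_cup, tin, bar_pack, jar, can, carton from where it was at the start of the episode above 0.04 m).
It fails at once if the tumbler is tipped by more than 60 degrees away from the scale (0.25 m or more from the pan's centre) (angle between cup's own z axis and vertical above 1.05 rad and horizontal distance between cup and pan above 0.25 m).
It also fails if it takes over 69 s, if anything falls off the work surface, if the arm or the gripper's body presses on something with over 40 N, if the wrist force passes 120 N, or if a joint passes its speed limit or range.

## Working session

There is one attempt and no reset: what is moved stays moved. The work goes in short steps, Python scripts to look and compute and a tool call to move; the robot and the scene stay as the last step left them, time stands still between calls to the robot, and variables do not carry over. Pictures are saved under pics/ and viewed, at most 10 in all, crops included, and the job is handed in when it is done.

Besides the shell and the picture viewer there is one more tool, called after ">>>" in YAML: its name, and indented under it one key for each argument. jog_arm: Moves the arm, as the interface text tells. Its arguments: {"type":"object","properties":{"travel":{"type":"array","items":{"type":"array","items":{"type":"number"}}},"angular":{"type":"array","items":{"type":"array","items":{"type":"number"}}},"grip":{"type":"array","items":{"type":"number"}},"grip_force":{"type":"number"}},"required":["travel","angular","grip"]}

```bash
mkdir -p pics; ls
cat > h.py <<'E'
import numpy as np, cv2
from station import robot
def snap(n,f):
    c=robot.get_calibration(n); p,d=robot.read_camera(n)
    np.savez(f'pics/{f}.npz',p=p,d=d,K=c['K'],V=c['view'],k1=c['k1'])
    cv2.imwrite(f'pics/{f}.png',p[:,:,::-1]); return p,d,c
def ray(c,u,v):
    K=np.array(c['K']);V=np.array(c['view'])
    D=np.array([c['k1'],0,0,0,0],float)
    a=cv2.undistortPoints(np.array([[[u,v]]],float),K,D)[0,0]
    R=V[:3,:3];o=-R.T@V[:3,3]
    return o,R.T@np.array([a[0],-a[1],-1])
def onz(c,u,v,z):
    o,d=ray(c,u,v); return o+d*(z-o[2])/d[2]
def bydepth(c,u,v,dep):
    o,d=ray(c,u,v); return o+d*dep
def load(f):
    z=np.load(f'pics/{f}.npz'); return z['p'],z['d'],dict(K=z['K'],view=z['V'],k1=float(z['k1']))
E
python3 - <<'E'
from h import *
for n in('top','side','wrist'):
    p,d,c=snap(n,n+'0'); print(n,c)
s=robot.read_state();print(s)
a=[cv2.imread(f'pics/{n}0.png') for n in('top','side')]
E
```

```text
pics
top {'K': array([[368.55749745,   0.        , 326.55854933],
       [  0.        , 368.55749745, 204.71271885],
       [  0.        ,   0.        ,   1.        ]]), 'k1': -0.03466568241601302, 'view': array([[ 8.66918023e-02, -9.96222226e-01,  5.08021869e-03,
        -3.63988521e+01],
       [ 9.74051533e-01,  8.58304305e-02,  2.09420030e-01,
        -5.10200187e+02],
       [-2.09064925e-01, -1.32066050e-02,  9.77812580e-01,
        -9.20388297e+02],
       [ 0.00000000e+00,  0.00000000e+00,  0.00000000e+00,
         1.00000000e+00]])}
side {'K': array([[403.3596944 ,   0.        , 319.64149058],
       [  0.        , 403.3596944 , 196.74300433],
       [  0.        ,   0.        ,   1.        ]]), 'k1': -0.09230608532604152, 'view': array([[ 9.97747620e-01, -6.45906020e-02, -1.81035963e-02,
        -4.83693025e+02],
       [ 5.55385894e-02,  6.44080706e-01,  7.62938732e-01,
        -7.63164314e+01],
       [-3.76184949e-02, -7.62225753e-01,  6.46217263e-01,
        -1.06169644e+03],
       [ 0.00000000e+00,  0.00000000e+00,  0.00000000e+00,
         1.00000000e+00]])}
wrist {'
[... 529 characters left out ...]
e+00]])}
{'time_s': 0.15, 'q': array([ 1.10849995e+00,  3.07405516e-01,  1.50735729e+00,  1.64295577e-05,
        1.32841721e+00, -7.35263320e-02]), 'joint_velocities': array([ 0.00020931, -0.00186851, -0.00452865,  0.00177334, -0.00027388,
        0.00070751]), 'joint_torque': array([ 3.26675519e-06, -4.57978106e+01, -2.52219129e+01,  4.33067623e-05,
        8.57344276e-03,  1.08397558e-05]), 'tool_pos': array([217.74888705, 531.60403275, 230.59621354]), 'ee_rot': array([-6.06761803e-01, -3.08199645e+00,  2.39751883e-03]), 'ft_force': array([ 0.81569115, -0.40553623,  0.30876354]), 'torque': array([ 0.01472497, -0.00029802, -0.03785589]), 'gripper_force': 0.0, 'opening': 0.9999279670592462}
```

View pics/top0.png

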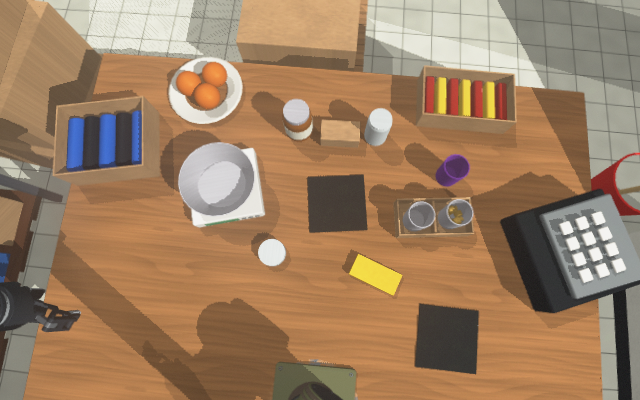

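View pics/side0.png

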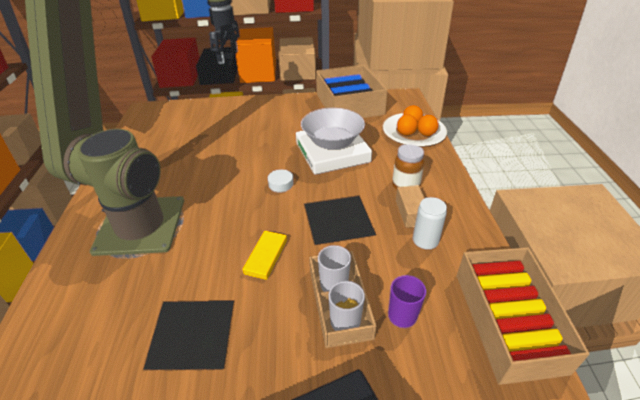

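The top picture shows these candidates. Cup-like: steel tumbler with gold sweets (457,213), empty steel tumbler (420,215), purple tumbler (453,170). Mat-like: (337,203) and (447,338). I choose the cup at (457,213) and the mat at (337,203), which is farther left (+y). The scale pan is at (217,182). The side view agrees: full cup (347,303), mat (340,220), pan (333,130).

Run:
```python
from h import *
p,d,c=load('top0')
# world points map
H,W=d.shape
uv=np.stack(np.meshgrid(np.arange(W),np.arange(H)),-1).reshape(-1,1,2).astype(float)
a=cv2.undistortPoints(uv,c['K'],np.array([c['k1'],0,0,0,0]))[:,0]
R=c['view'][:3,:3];o=-R.T@c['view'][:3,3]
P=((np.c_[a[:,0],-a[:,1],-np.ones(len(a))]*d.reshape(-1,1))@R+o).reshape(H,W,3)
np.save('pics/P.npy',P)
def box(u0,u1,v0,v1):
    m=np.zeros((H,W),bool);m[v0:v1,u0:u1]=1;return m&(d>0)
Z=P[...,2]
def fit(m):
    x,y=P[m][:,0],P[m][:,1];A=np.c_[x,y,np.ones(len(x))];s=np.linalg.lstsq(A,x*x+y*y,rcond=None)[0]
    return s[:2]/2,np.sqrt(s[2]+(s[0]**2+s[1]**2)/4),len(x)
for n,b,z in(('cup',(440,475,192,232),88),('empty',(403,440,192,234),88),('purple',(435,472,150,190),83)):
    m=box(*b)&(Z>z)&(Z<z+15);print(n,fit(m),np.percentile(Z[box(*b)],98))
m=box(175,262,138,220)&(Z>107)&(Z<120);print('pan',fit(m),cv2.minEnclosingCircle(P[m][:,:2].astype(np.float32)))
g=p.max(2)
for n,b in(('mat',(300,375,165,240)),('mat2',(410,485,297,380))):
    m=box(*b)&(g<60)
    m=cv2.morphologyEx(m.astype(np.uint8),cv2.MORPH_OPEN,np.ones((5,5)))
    k=max(cv2.findContours(m,0,2)[0],key=cv2.contourArea)[:,0]
    q=np.array([onz(c,u,v,4)[:2] for u,v in k],np.float32);print(n,cv2.minAreaRect(q))
m=box(392,480,185,240)&(Z>40)&(Z<56);print('caddy',cv2.minAreaRect(P[m][:,:2].astype(np.float32)))
for n,b in(('jar',(278,318,92,142)),('can',(360,395,105,148)),('carton',(318,362,118,150)),('tin',(255,290,236,270)),('bar',(345,406,250,298)),('table',(150,180,270,290))):
    m=box(*b)&(Z>15);
    if m.any():print(n,P[m].min(0),P[m].max(0))
    else: print(n,Z[box(*b)].mean())
big=cv2.resize(p[150:245,380:485,::-1],None,fx=4,fy=4,interpolation=2);cv2.imwrite('pics/crop1.png',big)
```

```text
cup (array([ 514.47092004, -329.89832239]), np.float64(32.196827356810736), 132) 94.44375967118894
empty (array([ 499.94452701, -233.0649285 ]), np.float64(32.77214316641685), 126) 94.19961886834734
purple (array([ 637.77956106, -322.4626488 ]), np.float64(32.133452878903825), 125) 89.08644058810569
pan (array([543.49287809, 292.0529207 ]), np.float64(94.66115560187966), 421) ((544.2042846679688, 292.7138671875), 97.95325469970703)Traceback (most recent call last):
  File "<stdin>", line 23, in <module>
ValueError: max() iterable argument is empty
```

Run:
```python
from h import *
p,d,c=load('top0');P=np.load('pics/P.npy');Z=P[...,2];H,W=d.shape
def box(u0,u1,v0,v1):
    m=np.zeros((H,W),bool);m[v0:v1,u0:u1]=1;return m&(d>0)
g=p.max(2);print(g[203,337],p[203,337])
for n,b in(('mat',(300,375,165,240)),('mat2',(410,485,297,380))):
    m=box(*b)&(g<int(g[203,337])+25)
    m=cv2.morphologyEx(m.astype(np.uint8),cv2.MORPH_OPEN,np.ones((5,5)))
    k=max(cv2.findContours(m,0,2)[0],key=cv2.contourArea)[:,0]
    q=np.array([onz(c,u,v,4)[:2] for u,v in k],np.float32);print(n,cv2.minAreaRect(q))
m=box(392,480,185,240)&(Z>40)&(Z<56);print('caddy',cv2.minAreaRect(P[m][:,:2].astype(np.float32)))
for n,b in(('jar',(278,318,92,142)),('can',(360,395,105,148)),('carton',(318,362,118,150)),('tin',(255,290,236,270)),('bar',(345,406,250,298)),('table',(150,180,270,290))):
    m=box(*b)&(Z>12);
    if m.any():print(n,P[m].min(0),P[m].max(0))
    else: print(n,Z[box(*b)].mean())
big=cv2.resize(p[150:245,380:485,::-1],None,fx=4,fy=4,interpolation=2);cv2.imwrite('pics/crop1.png',big)
```

```text
70 [70 61 55]
mat ((530.27978515625, -18.05730438232422), (157.0833282470703, 158.47047424316406), 7.6250319480896)
mat2 ((195.90374755859375, -334.4091491699219), (158.33851623535156, 158.85897827148438), 88.08979034423828)
caddy ((508.35919189453125, -279.9367370605469), (101.26052856445312, 200.13656616210938), 6.220189571380615)
jar [701.42775077  69.48130252  12.0191645 ] [775.28748549 148.7206979  123.28365327]
can [ 708.87645318 -145.3792953    12.72469621] [770.19579301 -79.99818615 118.46712199]
carton [696.13111042 -65.73456916  12.0845941 ] [761.05211711  44.88159335  54.34329184]
tin [342.20075277 108.74245448  12.3548327 ] [412.03434067 179.60023789  31.97375346]
bar [ 293.40311199 -204.23495907   12.38380725] [392.52515312 -66.1316391   24.81296088]
table -0.968708682535126
```

View pics/crop1.png

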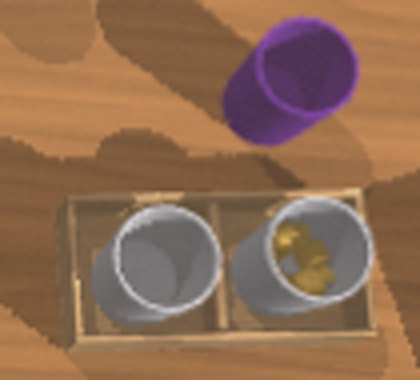

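The crop shows gold sweets in the right-hand steel tumbler (320,250), with the empty one at (160,265) and the purple one outside the caddy (305,70), so the choice holds. The cup is at about (514,-330), the mat centre at (530,-18) and the pan at (544,292).

>>> jog_arm:
  travel:
    - [-0.486, -0.311, 0]
    - [-0.486, -0.311, 0]
    - [-0.486, -0.311, 0]
    - [-0.486, -0.311, 0]
    - [-0.486, -0.311, 0]
    - [-0.486, -0.311, 0]
    - [-0.486, -0.311, 0]
    - [-0.486, -0.311, 0]
    - [-0.486, -0.311, 0]
    - [-0.602, -0.685, 0]
    - [-0.602, -0.685, 0]
    - [-0.602, -0.685, 0]
  angular:
    - [0, 0, 0.12]
    - [0, 0, 0.24]
    - [0, 0, 0.36]
    - [0, 0, 0.48]
    - [0, 0, 0.6]
    - [0, 0, 0.6]
    - [0, 0, 0.6]
    - [0, 0, 0.6]
    - [0, 0, 0.6]
    - [0, 0, 0.75]
    - [0, 0, 0.9]
    - [0, 0, 1.073]
  grip: [0.085, 0.085, 0.085, 0.085, 0.085, 0.085, 0.085, 0.085, 0.085, 0.085, 0.085, 0.085]

```text
time_s: 1.65
tool_pos: [529.0, -117.1, 231.0]
ee_rot: [-2.103, -2.333, 0.0]
ft_force: [0.8, 0.7, -0.2]
opening: 0.996
gripper_force: 0.0
```

```bash
cat >> h.py <<'E'
from scipy.spatial.transform import Rotation as Ro
def log():
    s=robot.read_state()
    open('log.txt','a').write(repr([list(map(float,s['q'])),list(map(float,s['tool_pos'])),list(map(float,s['ee_rot']))])+'\n')
    return s
def go(pos,R):  # world target -> tool travel (m), turn
    s=log();R0=Ro.from_rotvec(s['ee_rot'])
    print('t',round(s['time_s'],2),'pos',s['tool_pos'].round(1),'q',s['q'].round(3),'F',s['ft_force'].round(1),'open',round(s['opening'],3),'gf',round(s['gripper_force'],2))
    print('travel',(R0.inv().apply(np.array(pos)-s['tool_pos'])/1000).round(4),'turn',(R0.inv()*R).as_rotvec().round(3))
def frame(z,y):
    z=np.array(z,float);z/=np.linalg.norm(z);y=np.array(y,float);y-=z*(y@z);y/=np.linalg.norm(y)
    return Ro.from_matrix(np.c_[np.cross(y,z),y,z])
E
python3 -c "
from h import *
go([514,-330,130],frame([0,0,-1],[.994,.108,0]))"
```

```text
t 1.65 pos [ 529.  -117.1  231. ] q [-0.296  0.261  1.575  0.     1.306 -0.4  ] F [ 0.8  0.7 -0.2] open 0.996 gf 0.0
travel [-0.2102 -0.0368  0.1009] turn [-0.    -0.    -0.005]
```

>>> jog_arm:
  travel:
    - [-0.21, -0.037, 0.05]
    - [-0.21, -0.037, 0.05]
    - [-0.21, -0.037, 0.05]
    - [-0.21, -0.037, 0.08]
    - [-0.21, -0.037, 0.08]
    - [-0.21, -0.037, 0.08]
    - [-0.21, -0.037, 0.08]
  angular:
    - [0, 0, 0]
    - [0, 0, 0]
    - [0, 0, 0]
    - [0, 0, 0]
    - [0, 0, 0]
    - [0, 0, 0]
    - [0, 0, 0]
  grip: [0.085, 0.085, 0.085, 0.085, 0.085, 0.085, 0.085]

```text
time_s: 2.52
tool_pos: [516.2, -327.1, 152.6]
ee_rot: [2.094, 2.339, 0.001]
ft_force: [0.4, 0.3, 0.2]
opening: 0.997
gripper_force: 0.0
```

```bash
python3 -c "
from h import *
go([514,-330,50],frame([0,0,-1],[.994,.108,0]))
snap('wrist','w1')
p,d,c=load('w1')
H,W=d.shape
uv=np.stack(np.meshgrid(np.arange(W),np.arange(H)),-1).reshape(-1,1,2).astype(float)
a=cv2.undistortPoints(uv,c['K'],np.array([c['k1'],0,0,0,0]))[:,0]
R=c['view'][:3,:3];o=-R.T@c['view'][:3,3]
P=((np.c_[a[:,0],-a[:,1],-np.ones(len(a))]*d.reshape(-1,1))@R+o)
m=(d.ravel()>0)&(np.hypot(P[:,0]-514,P[:,1]+330)<45)&(P[:,2]>90)&(P[:,2]<100)
q=P[m];A=np.c_[q[:,:2],np.ones(len(q))];s=np.linalg.lstsq(A,(q[:,:2]**2).sum(1),rcond=None)[0]
print(len(q),s[:2]/2,np.sqrt(s[2]+(s[:2]**2).sum()/4),q[:,2].max(),q.min(0),q.max(0))
"
```

```text
t 2.52 pos [ 516.2 -327.1  152.6] q [-0.634  0.421  1.536  0.     1.182 -0.745] F [0.4 0.3 0.2] open 0.997 gf 0.0
travel [-0.0026 -0.0027  0.1026] turn [0.002 0.001 0.002]
1792 [ 516.38917057 -328.36764714] 32.49042052757273 97.14175629986744 [ 482.34567194 -363.05954564   90.00878207] [ 550.56953918 -294.56496347   97.1417563 ]
```

View pics/w1.png

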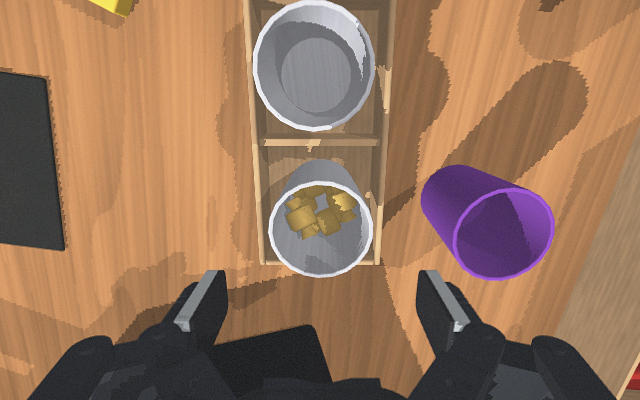

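The wrist view shows the full cup (320,228) below the fingers (200,300 / 440,300), with clear gaps to the empty cup and the purple one. I lower the gripper around the rim.

>>> jog_arm:
  travel:
    - [-0.0015, 0, 0.04]
    - [-0.0015, 0, 0.07]
    - [-0.0015, 0, 0.085]
    - [-0.0015, 0, 0.095]
    - [-0.0015, 0, 0.104]
    - [-0.0015, 0, 0.104]
    - [-0.0015, 0, 0.104]
    - [-0.0015, 0, 0.104]
    - [-0.0015, 0, 0.104]
    - [-0.0015, 0, 0.104]
    - [-0.0015, 0, 0.104]
    - [-0.0015, 0, 0.104]
  angular:
    - [0, 0, 0]
    - [0, 0, 0]
    - [0, 0, 0]
    - [0, 0, 0]
    - [0, 0, 0]
    - [0, 0, 0]
    - [0, 0, 0]
    - [0, 0, 0]
    - [0, 0, 0]
    - [0, 0, 0]
    - [0, 0, 0]
    - [0, 0, 0]
  grip: [0.085, 0.085, 0.085, 0.085, 0.085, 0.085, 0.06, 0.06, 0.06, 0.06, 0.06, 0.06]
  grip_force: 35

```text
time_s: 4.08
tool_pos: [516.2, -330.0, 48.4]
ee_rot: [2.096, 2.338, 0.0]
ft_force: [0.4, 0.4, 5.6]
opening: 0.784
gripper_force: 39.4
```

```bash
python3 -c "
from h import *
go([516,-328,46],frame([0,0,-1],[.994,.108,0]))"
```

```text
t 4.08 pos [ 516.2 -330.    48.4] q [-0.638  0.538  1.642 -0.     0.96  -0.747] F [0.4 0.4 5.6] open 0.784 gf 39.41
travel [0.002  0.     0.0024] turn [0.001 0.001 0.001]
```

>>> jog_arm:
  travel:
    - [0, 0, -0.006]
    - [0, 0, -0.02]
    - [0, 0, -0.04]
    - [0, 0, -0.065]
    - [0, 0, -0.09]
    - [0, 0, -0.112]
    - [0, 0, -0.126]
    - [0, 0, -0.13]
    - [0, 0, -0.13]
  angular:
    - [0, 0, 0]
    - [0, 0, 0]
    - [0, 0, 0]
    - [0, 0, 0]
    - [0, 0, 0]
    - [0, 0, 0]
    - [0, 0, 0]
    - [0, 0, 0]
    - [0, 0, 0]
  grip: [0.06, 0.06, 0.06, 0.06, 0.06, 0.06, 0.06, 0.06, 0.06]

```text
time_s: 5.2
tool_pos: [515.3, -329.2, 177.0]
ee_rot: [-2.097, -2.339, 0.0]
ft_force: [-0.4, -0.7, -0.7]
opening: 0.787
gripper_force: 39.7
```

```bash
python3 -c "
from h import *
go([530,-18,180],frame([0,0,-1],[.994,.108,0]))
p,d,c=snap('side','s1')
cv2.imwrite('pics/s1c.png',cv2.resize(p[120:380,230:490,::-1],None,fx=2,fy=2))"
```

```text
t 5.2 pos [ 515.3 -329.2  177. ] q [-0.638  0.401  1.503  0.     1.239 -0.747] F [-0.4 -0.7 -0.7] open 0.787 gf 39.72
travel [ 0.3078  0.0485 -0.0029] turn [-0.    -0.     0.001]
```

View pics/s1c.png

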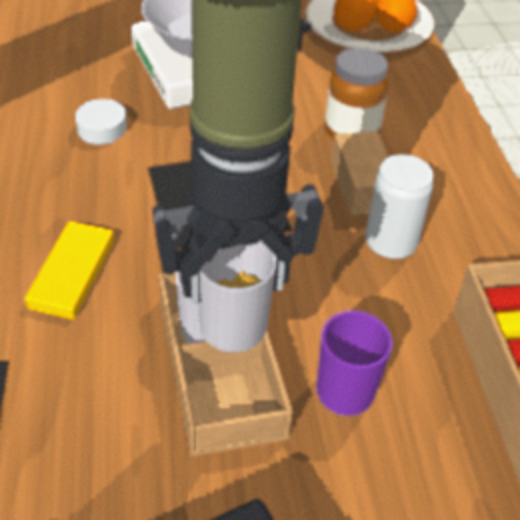

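The cup is lifted clear of the caddy at crop (235,290), upright, with gold sweets visible inside. I carry it to the mat.

>>> jog_arm:
  travel:
    - [0.008, 0.001, 0]
    - [0.03, 0.005, 0]
    - [0.065, 0.01, 0]
    - [0.105, 0.016, 0]
    - [0.145, 0.023, 0]
    - [0.185, 0.029, 0]
    - [0.225, 0.035, 0]
    - [0.26, 0.041, 0]
    - [0.288, 0.045, 0]
    - [0.302, 0.047, 0]
    - [0.308, 0.048, 0]
    - [0.308, 0.048, 0]
  angular:
    - [0, 0, 0]
    - [0, 0, 0]
    - [0, 0, 0]
    - [0, 0, 0]
    - [0, 0, 0]
    - [0, 0, 0]
    - [0, 0, 0]
    - [0, 0, 0]
    - [0, 0, 0]
    - [0, 0, 0]
    - [0, 0, 0]
    - [0, 0, 0]
  grip: [0.06, 0.06, 0.06, 0.06, 0.06, 0.06, 0.06, 0.06, 0.06, 0.06, 0.06, 0.06]

```text
time_s: 6.75
tool_pos: [529.7, -18.1, 177.3]
ee_rot: [2.097, 2.34, -0.001]
ft_force: [0.6, -0.4, -2.3]
opening: 0.783
gripper_force: 39.7
```

>>> jog_arm:
  travel:
    - [0, 0, 0.01]
    - [0, 0, 0.03]
    - [0, 0, 0.055]
    - [0, 0, 0.08]
    - [0, 0, 0.1]
    - [0, 0, 0.113]
    - [0, 0, 0.12]
    - [0, 0, 0.123]
    - [0, 0, 0.123]
  angular:
    - [0, 0, 0]
    - [0, 0, 0]
    - [0, 0, 0]
    - [0, 0, 0]
    - [0, 0, 0]
    - [0, 0, 0]
    - [0, 0, 0]
    - [0, 0, 0]
    - [0, 0, 0]
  grip: [0.06, 0.06, 0.06, 0.06, 0.06, 0.06, 0.06, 0.06, 0.06]

```text
time_s: 7.88
tool_pos: [530.1, -18.2, 54.6]
ee_rot: [2.097, 2.339, 0.001]
ft_force: [0.0, 0.3, -1.8]
opening: 0.782
gripper_force: 39.8
```

```bash
python3 -c "
from h import *
go([530,-18,47],frame([0,0,-1],[.994,.108,0]))"
```

```text
t 7.88 pos [530.1 -18.2  54.6] q [-0.114  0.444  1.82  -0.     0.877 -0.223] F [ 0.   0.3 -1.8] open 0.782 gf 39.77
travel [ 0.0002 -0.0001  0.0076] turn [0.001 0.    0.001]
```

>>> jog_arm:
  travel:
    - [0, 0, 0.003]
    - [0, 0, 0.005]
    - [0, 0, 0.007]
    - [0, 0, 0.007]
    - [0, 0, 0.007]
  angular:
    - [0, 0, 0]
    - [0, 0, 0]
    - [0, 0, 0]
    - [0, 0, 0]
    - [0, 0, 0]
  grip: [0.06, 0.06, 0.06, 0.06, 0.06]

```text
time_s: 8.5
tool_pos: [529.9, -18.0, 47.4]
ee_rot: [2.097, 2.339, 0.0]
ft_force: [-0.2, 1.6, 0.6]
opening: 0.784
gripper_force: 39.8
```

>>> jog_arm:
  travel:
    - [0, 0, 0]
    - [0, 0, 0]
    - [0, 0, 0]
    - [0, 0, 0]
    - [0, 0, 0]
    - [0, 0, 0]
    - [0, 0, 0]
    - [0, 0, -0.02]
    - [0, 0, -0.06]
    - [0, 0, -0.1]
    - [0, 0, -0.15]
    - [0, 0, -0.15]
  angular:
    - [0, 0, 0]
    - [0, 0, 0]
    - [0, 0, 0]
    - [0, 0, 0]
    - [0, 0, 0]
    - [0, 0, 0]
    - [0, 0, 0]
    - [0, 0, 0]
    - [0, 0, 0]
    - [0, 0, 0]
    - [0, 0, 0]
    - [0, 0, 0]
  grip: [0.07, 0.074, 0.078, 0.082, 0.085, 0.085, 0.085, 0.085, 0.085, 0.085, 0.085, 0.085]

```text
time_s: 10.0
tool_pos: [533.0, -18.4, 201.7]
ee_rot: [2.092, 2.333, 0.009]
ft_force: [0.2, 0.1, -0.2]
opening: 0.997
gripper_force: 0.0
```

```bash
python3 -c "
from h import *
from scipy.optimize import least_squares
go([530,-18,197],frame([0,0,-1],[.994,.108,0]))
L=[eval(l) for l in open('log.txt')]
L.append([[1.109,.307,1.506,0,1.328,-.073],[217.993,532.081,231.305],[-.6068,-3.082,.0024]])
# orientation check: Rz(q1)Ry(q2+q3)Rz(q4)Ry(q5)Rz(q6)
for q,t,r in L[:3]:
    M=Ro.from_euler('ZYZYZ'[:3],[q[0],q[1]+q[2],q[3]])*Ro.from_euler('YZ',[q[4],q[5]])
    print((M.inv()*Ro.from_rotvec(r)).as_rotvec().round(3))
for q,t,r in L: print(np.round(q,3), 'r',round(np.hypot(t[0],t[1]),1),'az-q1',round(np.arctan2(t[1],t[0])-q[0],4), 'z',round(t[2],1))
"
```

```text
t 10.0 pos [533.  -18.4 201.7] q [-0.114  0.269  1.643 -0.     1.219 -0.223] F [ 0.2  0.1 -0.2] open 0.997 gf 0.0
travel [ 0.0007 -0.0029  0.0047] turn [0.009 0.002 0.001]
[-0.     0.     1.571]
[-0.     0.     1.571]
[-0.    -0.     1.571]
[-0.296  0.261  1.575  0.     1.306 -0.4  ] r 541.8 az-q1 0.078 z 231.0
[-0.634  0.421  1.536  0.     1.182 -0.745] r 611.1 az-q1 0.0693 z 152.6
[-0.638  0.538  1.642 -0.     0.96  -0.747] r 612.7 az-q1 0.0689 z 48.4
[-0.638  0.401  1.503  0.     1.239 -0.747] r 611.5 az-q1 0.0691 z 177.0
[-0.114  0.444  1.82  -0.     0.877 -0.223] r 530.4 az-q1 0.0796 z 54.6
[-0.114  0.269  1.643 -0.     1.219 -0.223] r 533.3 az-q1 0.0792 z 201.7
[ 1.109  0.307  1.506  0.     1.328 -0.073] r 575.0 az-q1 0.073 z 231.3
```

```bash
cat > k.py <<'E'
from h import *
from scipy.optimize import least_squares
def rot(q): return Ro.from_euler('ZYZ',[q[0],q[1]+q[2],q[3]])*Ro.from_euler('YZ',[q[4],q[5]+np.pi/2])
def fk(q,m):
    a1,d,h,e,L2,f,L3,L6=m;z=Ro.from_euler
    v=np.array([a1,d,h])+z('Y',q[1]).apply([e,0,L2])+z('Y',q[1]+q[2]).apply([f,0,L3])
    return z('Z',q[0]).apply(v)+rot(q).apply([0,0,L6])
m0=np.array([0,42,300,0,400,0,400,200.])
def fitm():
    L=[eval(l) for l in open('log.txt')]
    r=least_squares(lambda m:np.r_[np.concatenate([fk(q,m)-np.array(t) for q,t,_ in L]),(m-m0)*.002],m0)
    return r.x,np.abs(r.fun[:-8]).max()
lo=np.array([-3.12,-1.05,.14,-1.42,.1,-2.68]);hi=np.array([3.12,2.28,2.33,4.57,2.73,2.68])
def ik(m,pos,R,q0):
    fun=lambda q:np.r_[(fk(q,m)-pos)/100,(rot(q).inv()*R).as_rotvec()]
    r=least_squares(fun,np.clip(q0,lo+.02,hi-.02),bounds=(lo,hi));return r.x,np.abs(r.fun).max()
def T(az,beta,roll=0):
    a,b=np.radians([az,beta]);t=np.array([np.cos(a)*np.cos(b),np.sin(a)*np.cos(b),-np.sin(b)])
    y=np.array([-np.sin(a),np.cos(a),0]); return t,frame(t,y)*Ro.from_euler('Z',roll,degrees=True)
E
python3 - <<'E'
from k import *
m,e=fitm();print(m.round(1),e)
C=np.array([530,-18,46.]);q0=robot.read_state()['q']
for az in(-60,-30,0,30,60,90):
  for s in(0,180):
    t,R=T(az,30,s)
    for q4 in(-1,1.5,3):
        g=q0.copy();g[3]=q4;g[5]=0
        q,er=ik(m,C+27*t,R,g)
        if er<.02: print(az,s,q.round(2))
E
```

```text
[  0.   42.2 188.    0.  646.3 109.1 416.6 367. ] 0.01894639032741452
60 0 [-0.71  0.78  2.07  1.24  1.12  1.88]
60 0 [-0.71  0.78  2.07  1.24  1.12  1.88]
60 180 [-0.71  0.78  2.07  1.24  1.12 -1.26]
60 180 [-0.71  0.78  2.07  1.24  1.12 -1.26]
60 180 [-0.71  0.78  2.07  1.24  1.12 -1.26]
90 0 [-0.6   0.83  1.73  0.81  1.42  2.05]
90 0 [-0.6   0.83  1.73  0.81  1.42  2.05]
90 180 [-0.6   0.83  1.73  0.81  1.42 -1.1 ]
90 180 [-0.6   0.83  1.73  0.81  1.42 -1.1 ]
90 180 [-0.6   0.83  1.73  0.81  1.42 -1.1 ]
```

Run:
```python
from k import *
t,R=T(80,45,180); go([520,-90,270],R)
```

```text
t 10.0 pos [533.  -18.4 201.7] q [-0.114  0.269  1.643 -0.     1.219 -0.223] F [ 0.2  0.1 -0.2] open 0.997 gf 0.0
travel [-0.0699 -0.02   -0.0684] turn [-0.102  0.781  0.273]
```

>>> jog_arm:
  travel:
    - [0, 0, -0.05]
    - [-0.03, -0.01, -0.07]
    - [-0.07, -0.02, -0.07]
    - [-0.07, -0.02, -0.07]
    - [-0.07, -0.02, -0.07]
    - [-0.07, -0.02, -0.07]
    - [-0.07, -0.02, -0.07]
    - [-0.07, -0.02, -0.07]
    - [-0.07, -0.02, -0.07]
  angular:
    - [0, 0, 0]
    - [-0.02, 0.15, 0.05]
    - [-0.04, 0.3, 0.1]
    - [-0.06, 0.45, 0.15]
    - [-0.08, 0.62, 0.21]
    - [-0.1, 0.78, 0.27]
    - [-0.1, 0.78, 0.27]
    - [-0.1, 0.78, 0.27]
    - [-0.1, 0.78, 0.27]
  grip: [0.085, 0.085, 0.085, 0.085, 0.085, 0.085, 0.085, 0.085, 0.085]

```text
time_s: 11.12
tool_pos: [517.8, -88.8, 268.0]
ee_rot: [-1.928, -1.621, -0.786]
ft_force: [-0.5, 0.1, -1.0]
opening: 0.993
gripper_force: 0.0
```

Run:
```python
from k import *
t,R=T(80,45,180); go([520,-90,270],R)
m,e=fitm();print(m.round(1),e)
C=np.array([530,-18,46.]);q0=robot.read_state()['q']
for b in (20,30,40):
 for az in range(-90,120,15):
  for s in(0,180):
    t,R=T(az,b,s);sol=set()
    for q4 in(-1,0.5,1.5,3):
        g=q0.copy();g[3]=q4;g[5]=0
        q,er=ik(m,C+27*t,R,g)
        if er<.01: sol.add(tuple(q.round(2).tolist()))
    if sol:print(b,az,s,sol)
```

```text
t 11.12 pos [517.8 -88.8 268. ] q [-0.702  0.387  1.574  0.65   1.637 -0.641] F [-0.5  0.1 -1. ] open 0.993 gf 0.0
travel [ 0.0008  0.0023 -0.002 ] turn [-0.01   0.004 -0.002]
[  0.   42.2 192.2   0.  646.5 109.2 416.6 371.2] 0.0029923250305046167
20 -90 0 {(0.45, 0.92, 1.74, -1.02, 1.46, 1.14)}
20 -90 180 {(0.45, 0.92, 1.74, -1.02, 1.46, -2.0)}
20 -75 0 {(0.5, 0.9, 1.92, -1.23, 1.31, 1.25)}
20 -45 0 {(0.5, 0.96, 2.32, 4.38, 1.26, 1.71)}
20 -45 180 {(0.5, 0.96, 2.32, 4.38, 1.26, -1.43)}
20 45 0 {(-0.79, 0.94, 2.26, 1.58, 1.22, 1.5)}
20 45 180 {(-0.79, 0.94, 2.26, 1.58, 1.22, -1.64)}
20 60 0 {(-0.77, 0.9, 2.07, 1.27, 1.27, 1.75)}
20 60 180 {(-0.77, 0.9, 2.07, 1.27, 1.27, -1.39)}
20 75 0 {(-0.71, 0.9, 1.87, 1.03, 1.4, 1.9)}
20 75 180 {(-0.71, 0.9, 1.87, 1.03, 1.4, -1.24)}
20 90 0 {(-0.64, 0.93, 1.7, 0.85, 1.55, 1.98)}
20 90 180 {(-0.64, 0.93, 1.7, 0.85, 1.55, -1.16)}
20 105 0 {(-0.55, 0.96, 1.53, 0.71, 1.71, 2.0)}
20 105 180 {(-0.55, 0.96, 1.53, 0.71, 1.71, -1.14)}
30 -90 0 {(0.42, 0.83, 1.77, -0.96, 1.32, 1.06)}
30 -75 0 {(0.46, 0.8, 1.94, -1.18, 1.17, 1.14)}
30 -45 0 {(0.43, 0.81, 2.
[... 591 characters left out ...]
 1.19, 0.96)}
40 -75 0 {(0.39, 0.7, 1.95, -1.1, 1.02, 0.99)}
40 -60 0 {(0.39, 0.68, 2.11, -1.4, 0.88, 1.11)}
40 -45 0 {(0.35, 0.67, 2.27, 4.44, 0.8, 1.32)}
40 -45 180 {(0.35, 0.67, 2.27, 4.44, 0.8, -1.83)}
40 45 0 {(-0.64, 0.67, 2.22, 1.51, 0.86, 1.89)}
40 45 180 {(-0.64, 0.67, 2.22, 1.51, 0.86, -1.25)}
40 60 0 {(-0.64, 0.68, 2.07, 1.16, 0.98, 2.05)}
40 60 180 {(-0.64, 0.68, 2.07, 1.16, 0.98, -1.09)}
40 75 0 {(-0.61, 0.71, 1.91, 0.92, 1.13, 2.12)}
40 75 180 {(-0.61, 0.71, 1.91, 0.92, 1.13, -1.03)}
40 90 0 {(-0.56, 0.75, 1.76, 0.74, 1.29, 2.12)}
40 90 180 {(-0.56, 0.75, 1.76, 0.74, 1.29, -1.02)}
40 105 0 {(-0.49, 0.79, 1.62, 0.6, 1.45, 2.09)}
40 105 180 {(-0.49, 0.79, 1.62, 0.6, 1.45, -1.05)}
```

Run:
```python
from k import *
m,e=fitm();q0=robot.read_state()['q']
c0=lambda b:np.array([np.cos(np.radians(b)),0,-np.sin(np.radians(b))]) # x_t up part: cup axis in tool frame for grip beta
ax=np.array([np.cos(np.radians(30)),0,-np.sin(np.radians(30))])
t,R=T(60,30,180);print('cup axis check',R.apply(ax))
q,er=ik(m,np.array([530,-18,46])+27*t-110*t,R,q0);print('pre',q.round(2),er)
P=np.array([484,292,165.])
for az in(60,75,90,105,120):
  for b in(0,15,30):
    for ph in(0,90,120,150):
      t,R=T(az,b,180);R=R*Ro.from_euler('Z',ph,degrees=True)
      g=q0.copy();g[0]=.0;g[3]=1;g[5]=-1.2+np.radians(ph)
      q,er=ik(m,P+27*t,R,g);c=R.apply(ax)
      if er<.01 and ph in(0,150): print(az,b,ph,q.round(2),'tilt',np.degrees(np.arccos(c[2])).round(),'mouth',(48*c).round())
```

```text
cup axis check [-1.42496420e-16  4.16333634e-17  1.00000000e+00]
pre [-0.91  0.68  2.01  1.01  1.26 -1.13] 8.526512829121202e-16
60 30 0 [-0.02  0.48  2.32  1.86  0.91 -1.19] tilt 0.0 mouth [-0.  0. 48.]
60 30 150 [-0.02  0.48  2.32  1.86  0.91  1.43] tilt 114.0 mouth [ -1. -44. -19.]
75 0 0 [-0.21  0.93  2.25  1.62  1.57 -1.61] tilt 30.0 mouth [ -6. -23.  42.]
75 0 150 [-0.21  0.93  2.25  1.62  1.57  1.01] tilt 139.0 mouth [ 14. -29. -36.]
75 15 0 [-0.18  0.71  2.23  1.6   1.3  -1.36] tilt 15.0 mouth [ -3. -12.  46.]
75 15 150 [-0.18  0.71  2.23  1.6   1.3   1.26] tilt 127.0 mouth [ 12. -37. -29.]
75 30 0 [-0.09  0.51  2.17  1.46  1.03 -1.02] tilt 0.0 mouth [-0.  0. 48.]
75 30 150 [-0.09  0.51  2.17  1.46  1.03  1.59] tilt 114.0 mouth [ 10. -43. -19.]
90 0 0 [-0.19  0.9   2.04  1.38  1.61 -1.37] tilt 30.0 mouth [ -0. -24.  42.]
90 0 150 [-0.19  0.9   2.04  1.38  1.61  1.25] tilt 139.0 mouth [ 21. -24. -36.]
90 15 0 [-0.17  0.71  2.03  1.31  1.39 -1.17] tilt 15.0 mouth [ -0. -12.  46.]
90 15 150 [-0.17  0.71  2.03  1.31  1.39  1.44] tilt 127.0 mouth [ 21. -32. -29.]
90 30 0 [-0.1   0
[... 405 characters left out ...]
 1.83  1.11  1.54  1.56] tilt 127.0 mouth [ 28. -26. -29.]
105 30 0 [-0.07  0.61  1.82  0.99  1.38 -0.89] tilt 0.0 mouth [ 0. -0. 48.]
105 30 150 [-0.07  0.61  1.82  0.99  1.38  1.73] tilt 114.0 mouth [ 30. -32. -19.]
120 0 0 [-0.07  0.94  1.63  1.05  1.88 -1.08] tilt 30.0 mouth [ 12. -21.  42.]
120 0 150 [-0.07  0.94  1.63  1.05  1.88  1.54] tilt 139.0 mouth [ 30. -10. -36.]
120 15 0 [-0.06  0.8   1.64  0.95  1.72 -0.99] tilt 15.0 mouth [  6. -11.  46.]
120 15 150 [-0.06  0.8   1.64  0.95  1.72  1.62] tilt 127.0 mouth [ 34. -18. -29.]
120 30 0 [-0.01  0.67  1.65  0.84  1.56 -0.89] tilt 0.0 mouth [-0. -0. 48.]
120 30 150 [-0.01  0.67  1.65  0.84  1.56  1.73] tilt 114.0 mouth [ 37. -23. -19.]
```

Run:
```python
from k import *
t,R=T(60,30,180); go(np.array([530,-18,46])-100*t,R)
p,d,c=snap('top','t2')
cv2.imwrite('pics/t2c.png',cv2.resize(p[140:300,250:490,::-1],None,fx=3,fy=3))
```

```text
t 11.12 pos [517.8 -88.8 268. ] q [-0.702  0.387  1.574  0.65   1.637 -0.641] F [-0.5  0.1 -1. ] open 0.993 gf 0.0
travel [-0.128  -0.0285  0.1157] turn [-0.287  0.264  0.21 ]
```

View pics/t2c.png

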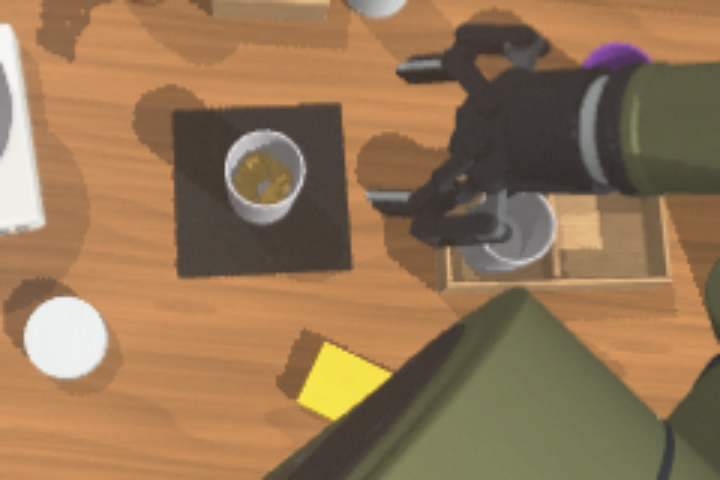

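The cup stands upright near the mat's centre at crop (265,170), with the sweets inside. The empty cup at (520,230) is undisturbed.

Run:
```python
from h import *
p,d,c=load('t2')
q=np.array([bydepth(c,u,v,d[v,u]) for v in range(175,220) for u in range(318,360) if d[v,u]>0])
q=q[(q[:,2]>86)&(q[:,2]<100)]
A=np.c_[q[:,:2],np.ones(len(q))];s=np.linalg.lstsq(A,(q[:,:2]**2).sum(1),rcond=None)[0]
print(len(q),s[:2]/2,np.sqrt(s[2]+(s[:2]**2).sum()/4),q.min(0),q.max(0))
```

```text
119 [528.47074767 -18.6087868 ] 32.59597672658941 [495.01919805 -52.57161436  86.034574  ] [562.22165328  14.6469033   96.67871928]
```

>>> jog_arm:
  travel:
    - [-0.04, -0.01, 0.03]
    - [-0.08, -0.02, 0.06]
    - [-0.11, -0.025, 0.09]
    - [-0.128, -0.0285, 0.116]
    - [-0.128, -0.0285, 0.116]
    - [-0.128, -0.0285, 0.116]
    - [-0.128, -0.0285, 0.116]
    - [-0.128, -0.0285, 0.116]
  angular:
    - [-0.07, 0.066, 0.052]
    - [-0.14, 0.132, 0.105]
    - [-0.21, 0.198, 0.158]
    - [-0.287, 0.264, 0.21]
    - [-0.287, 0.264, 0.21]
    - [-0.287, 0.264, 0.21]
    - [-0.287, 0.264, 0.21]
    - [-0.287, 0.264, 0.21]
  grip: [0.085, 0.085, 0.085, 0.085, 0.085, 0.085, 0.085, 0.085]

```text
time_s: 12.18
tool_pos: [487.1, -93.8, 96.3]
ee_rot: [-2.043, -1.18, -1.18]
ft_force: [0.4, 0.6, 0.5]
opening: 0.995
gripper_force: 0.0
```

Run:
```python
from k import *
t,R=T(60,30,180); go(np.array([530,-18,46])+27*t,R)
```

```text
t 12.18 pos [487.1 -93.8  96.3] q [-0.936  0.662  2.     0.975  1.282 -1.116] F [0.4 0.6 0.5] open 0.995 gf 0.0
travel [ 1.000e-04 -1.000e-03  1.275e-01] turn [0.002 0.001 0.001]
```

>>> jog_arm:
  travel:
    - [0, -0.001, 0.025]
    - [0, -0.001, 0.05]
    - [0, -0.001, 0.075]
    - [0, -0.001, 0.1]
    - [0, -0.001, 0.118]
    - [0, -0.001, 0.127]
    - [0, -0.001, 0.127]
    - [0, -0.001, 0.127]
    - [0, -0.001, 0.127]
  angular:
    - [0, 0, 0]
    - [0, 0, 0]
    - [0, 0, 0]
    - [0, 0, 0]
    - [0, 0, 0]
    - [0, 0, 0]
    - [0, 0, 0]
    - [0, 0, 0]
    - [0, 0, 0]
  grip: [0.085, 0.085, 0.085, 0.085, 0.085, 0.085, 0.085, 0.085, 0.085]

```text
time_s: 13.3
tool_pos: [540.6, 1.8, 32.1]
ee_rot: [-2.044, -1.175, -1.18]
ft_force: [-0.5, -0.2, -0.5]
opening: 0.993
gripper_force: 0.0
```

>>> jog_arm:
  travel:
    - [0, 0, 0]
    - [0, 0, 0]
    - [0, 0, 0]
    - [0, 0, 0]
    - [0, 0, 0]
    - [0, 0, 0]
    - [0, 0, 0]
    - [0, 0, 0]
  angular:
    - [0, 0, 0]
    - [0, 0, 0]
    - [0, 0, 0]
    - [0, 0, 0]
    - [0, 0, 0]
    - [0, 0, 0]
    - [0, 0, 0]
    - [0, 0, 0]
  grip: [0.075, 0.07, 0.066, 0.05, 0.05, 0.05, 0.05, 0.05]
  grip_force: 50

```text
time_s: 14.3
tool_pos: [540.7, 2.3, 32.1]
ee_rot: [-2.043, -1.174, -1.18]
ft_force: [-0.2, -3.1, 5.5]
opening: 0.746
gripper_force: 54.4
```

Run:
```python
from k import *
t,R=T(60,30,180); go(np.array([530,-18,46])+27*t+[0,0,140],R)
R0=Ro.from_rotvec(robot.read_state()['ee_rot']);print('tool z up:',R0.inv().apply([0,0,1]))
```

```text
t 14.3 pos [540.7   2.3  32.1] q [-0.719  0.789  2.077  1.235  1.122 -1.267] F [-0.2 -3.1  5.5] open 0.746 gf 54.37
travel [ 0.1219  0.0006 -0.0696] turn [ 0.002 -0.002 -0.003]
tool z up: [ 0.86691763 -0.00174009 -0.49844839]
```

>>> jog_arm:
  travel:
    - [0.004, 0, -0.0025]
    - [0.016, 0, -0.009]
    - [0.035, 0, -0.02]
    - [0.058, 0, -0.033]
    - [0.082, 0, -0.047]
    - [0.102, 0, -0.059]
    - [0.116, 0, -0.067]
    - [0.122, 0, -0.07]
    - [0.122, 0, -0.07]
  angular:
    - [0, 0, 0]
    - [0, 0, 0]
    - [0, 0, 0]
    - [0, 0, 0]
    - [0, 0, 0]
    - [0, 0, 0]
    - [0, 0, 0]
    - [0, 0, 0]
    - [0, 0, 0]
  grip: [0.05, 0.05, 0.05, 0.05, 0.05, 0.05, 0.05, 0.05, 0.05]

```text
time_s: 15.42
tool_pos: [540.5, 2.7, 172.6]
ee_rot: [-2.043, -1.176, -1.179]
ft_force: [0.6, -0.5, -1.7]
opening: 0.751
gripper_force: 55.0
```

Run:
```python
from k import *
m,e=fitm()
G=np.array([490,305,186.])
t,R=T(105,30,180); go(G+27*t,R)
q,er=ik(m,G+27*t,R,robot.read_state()['q']);print('qend',q.round(2),er)
s=robot.read_state();R0=Ro.from_rotvec(s['ee_rot']);p0=s['tool_pos'];g0=p0-27*R0.apply([0,0,1])
W=(0.02,.07,.15,.25,.36,.47,.58,.69,.79,.88,.95,1)
for w in W:  # grip point straight, yaw about vertical
    Rw=Ro.from_euler('Z',45*w,degrees=True)*R0; p=g0+(G-g0)*w+27*Rw.apply([0,0,1])
    print((R0.inv().apply(p-p0)/1000).round(3).tolist(),(R0.inv()*Rw).as_rotvec().round(3).tolist())
```

```text
t 15.43 pos [540.5   2.7 172.6] q [-0.718  0.501  2.012  1.104  1.26  -0.918] F [ 0.6 -0.5 -1.7] open 0.751 gf 54.99
travel [ 0.1259 -0.2118  0.2191] turn [ 0.681 -0.001 -0.395]
qend [-0.04  0.58  1.79  1.    1.39 -0.83] 2.5579538487363606e-15
[0.003, -0.004, 0.004] [0.014, -0.0, -0.008]
[0.009, -0.015, 0.016] [0.048, -0.0, -0.027]
[0.019, -0.032, 0.034] [0.102, -0.0, -0.059]
[0.032, -0.053, 0.056] [0.17, -0.0, -0.098]
[0.046, -0.077, 0.08] [0.245, -0.0, -0.141]
[0.06, -0.1, 0.104] [0.32, -0.001, -0.184]
[0.074, -0.124, 0.128] [0.395, -0.001, -0.228]
[0.088, -0.147, 0.152] [0.469, -0.001, -0.271]
[0.1, -0.168, 0.174] [0.537, -0.001, -0.31]
[0.111, -0.187, 0.193] [0.599, -0.001, -0.345]
[0.12, -0.201, 0.208] [0.646, -0.001, -0.373]
[0.126, -0.212, 0.219] [0.68, -0.001, -0.392]
```

>>> jog_arm:
  travel:
    - [0.003, -0.004, 0.004]
    - [0.009, -0.015, 0.016]
    - [0.019, -0.032, 0.034]
    - [0.032, -0.053, 0.056]
    - [0.046, -0.077, 0.08]
    - [0.06, -0.1, 0.104]
    - [0.074, -0.124, 0.128]
    - [0.088, -0.147, 0.152]
    - [0.1, -0.168, 0.174]
    - [0.111, -0.187, 0.193]
    - [0.12, -0.201, 0.208]
    - [0.126, -0.212, 0.219]
  angular:
    - [0.014, 0, -0.008]
    - [0.048, 0, -0.027]
    - [0.102, 0, -0.059]
    - [0.17, 0, -0.098]
    - [0.245, 0, -0.141]
    - [0.32, 0, -0.184]
    - [0.395, 0, -0.228]
    - [0.469, 0, -0.271]
    - [0.537, 0, -0.31]
    - [0.599, 0, -0.345]
    - [0.646, 0, -0.373]
    - [0.68, 0, -0.392]
  grip: [0.05, 0.05, 0.05, 0.05, 0.05, 0.05, 0.05, 0.05, 0.05, 0.05, 0.05, 0.05]

```text
time_s: 16.92
tool_pos: [483.1, 329.2, 172.0]
ee_rot: [-1.333, -1.738, -0.769]
ft_force: [-0.1, -0.5, -1.9]
opening: 0.745
gripper_force: 55.0
```

Run:
```python
from k import *
m,e=fitm()
s=log();R0=Ro.from_rotvec(s['ee_rot']);p0=s['tool_pos'];t0=R0.apply([0,0,1]);g0=p0-27*t0
print(s['time_s'],p0.round(1),g0.round(1),s['q'].round(2))
ax=R0.inv().apply([0,0,1]);pan=np.array([544,292])
# keep mouth lip near the pan centre as the cup tips; lip lowest point aimed at pan, z>=125
az0=np.degrees(np.arctan2(t0[1],t0[0]));q=s['q']
N=24
for k in range(1,N+1):
    w=k/N; t,R=T(105,30-20*w,180); R=R*Ro.from_euler('Z',135*w,degrees=True)
    c=R.apply(ax); h=c[:2]/max(np.linalg.norm(c[:2]),1e-6)
    goal=np.array([490,305,186.])+w*np.array([14,15,-16.])
    p=goal+27*t; q,er=ik(m,p,R,q)
    if k in(8,12,16,20,24):
        mo=goal+50*c; sn=np.hypot(*c[:2]); lip=mo+34*np.r_[h*c[2],-sn] if 1 else 0
        foot=goal-40*c
        print(k,'tilt',np.degrees(np.arccos(c[2])).round(),'mouth',mo.round(),'lip',lip.round(),'foot',foot.round(),'q',q.round(2),er<.001)
    print((R0.inv().apply(p-p0)/1000).round(3).tolist(),(R0.inv()*R).as_rotvec().round(3).tolist())
```

```text
16.925 [483.1 329.2 172. ] [489.2 306.6 185.5] [-0.04  0.58  1.79  1.    1.39 -0.83]
[-0.0, 0.001, -0.001] [-0.002, 0.012, 0.097]
[-0.0, 0.002, -0.0] [-0.0, 0.026, 0.195]
[-0.0, 0.003, 0.0] [0.003, 0.041, 0.293]
[-0.0, 0.003, 0.001] [0.008, 0.055, 0.391]
[-0.0, 0.004, 0.002] [0.014, 0.069, 0.489]
[-0.0, 0.005, 0.002] [0.022, 0.083, 0.587]
[-0.0, 0.006, 0.003] [0.031, 0.096, 0.685]
8 tilt 40.0 mouth [527. 308. 219.] lip [553. 306. 197.] foot [469. 312. 150.] q [-0.07  0.65  1.79  1.07  1.46 -0.13] True
[-0.0, 0.006, 0.004] [0.042, 0.109, 0.783]
[-0.0, 0.007, 0.005] [0.054, 0.121, 0.881]
[-0.0, 0.008, 0.005] [0.068, 0.132, 0.978]
[-0.0, 0.008, 0.006] [0.082, 0.143, 1.076]
12 tilt 61.0 mouth [540. 306. 202.] lip [557. 303. 172.] foot [462. 318. 159.] q [-0.07  0.69  1.79  1.1   1.49  0.23] True
[-0.0, 0.009, 0.007] [0.099, 0.153, 1.173]
[0.0, 0.01, 0.007] [0.116, 0.162, 1.27]
[0.0, 0.011, 0.008] [0.136, 0.17, 1.368]
[0.0, 0.011, 0.008] [0.156, 0.177, 1.465]
16 tilt 82.0 mouth [547. 303. 183.] lip [552. 302. 149.] foot [461. 324. 170.] q [-0.08  0.73  1.79  1.13  1.52  0.58] True
[0.0, 0.012, 0.009] [0.178, 0.182, 1.561]
[0.0, 0.013, 0.01] [0.202, 0.187, 1.658]
[0.0, 0.013, 0.01] [0.227, 0.19, 1.754]
[0.0, 0.014, 0.011] [0.253, 0.191, 1.85]
20 tilt 102.0 mouth [548. 301. 162.] lip [541. 303. 129.] foot [465. 331. 181.] q [-0.08  0.76  1.79  1.16  1.56  0.94] True
[0.0, 0.015, 0.012] [0.281, 0.191, 1.946]
[0.0, 0.016, 0.012] [0.31, 0.189, 2.041]
[0.0, 0.016, 0.013] [0.34, 0.185, 2.136]
[0.0, 0.017, 0.013] [0.372, 0.179, 2.231]
24 tilt 121.0 mouth [541. 299. 144.] lip [526. 308. 115.] foot [474. 337. 191.] q [-0.08  0.8   1.79  1.19  1.6   1.3 ] True
[0.0, 0.018, 0.014] [0.405, 0.171, 2.325]
```

Run:
```python
from k import *
s=robot.read_state();R0=Ro.from_rotvec(s['ee_rot']);p0=s['tool_pos']
for k in range(1,25):
    w=k/24; t,R=T(105,30-20*w,180); R=R*Ro.from_euler('Z',135*w,degrees=True)
    f=min(1,k/10)
    goal=np.array([490,305,186.])+w*np.array([14,15,-16.])+f*np.array([-8,-10,-16])
    p=goal+27*t
    if k==12: R1=R;p1=p
    A,b=(R0,p0) if k<=12 else (R1,p1)
    print((A.inv().apply(p-b)/1000).round(3).tolist(),(A.inv()*R).as_rotvec().round(2).tolist())
```

```text
[-0.002, 0.0, -0.001] [-0.0, 0.01, 0.1]
[-0.004, -0.0, -0.0] [-0.0, 0.03, 0.19]
[-0.006, -0.0, 0.001] [0.0, 0.04, 0.29]
[-0.007, -0.001, 0.002] [0.01, 0.06, 0.39]
[-0.009, -0.001, 0.002] [0.01, 0.07, 0.49]
[-0.011, -0.001, 0.003] [0.02, 0.08, 0.59]
[-0.013, -0.002, 0.004] [0.03, 0.1, 0.68]
[-0.014, -0.002, 0.005] [0.04, 0.11, 0.78]
[-0.016, -0.002, 0.006] [0.05, 0.12, 0.88]
[-0.018, -0.003, 0.007] [0.07, 0.13, 0.98]
[-0.018, -0.002, 0.007] [0.08, 0.14, 1.08]
[-0.018, -0.001, 0.008] [0.1, 0.15, 1.17]
[0.001, 0.0, 0.001] [0.01, 0.0, 0.1]
[0.001, 0.001, 0.001] [0.03, 0.01, 0.2]
[0.002, 0.001, 0.002] [0.04, 0.01, 0.29]
[0.003, 0.001, 0.003] [0.06, 0.01, 0.39]
[0.003, 0.002, 0.003] [0.07, 0.01, 0.49]
[0.004, 0.002, 0.004] [0.09, 0.01, 0.59]
[0.004, 0.002, 0.004] [0.1, 0.01, 0.69]
[0.005, 0.003, 0.005] [0.12, 0.0, 0.78]
[0.006, 0.003, 0.006] [0.14, -0.01, 0.88]
[0.006, 0.004, 0.006] [0.15, -0.01, 0.98]
[0.007, 0.004, 0.007] [0.17, -0.02, 1.08]
[0.008, 0.004, 0.007] [0.18, -0.04, 1.17]
```

>>> jog_arm:
  travel:
    - [-0.002, 0, -0.001]
    - [-0.004, 0, 0]
    - [-0.006, 0, 0.001]
    - [-0.007, -0.001, 0.002]
    - [-0.009, -0.001, 0.002]
    - [-0.011, -0.001, 0.003]
    - [-0.013, -0.002, 0.004]
    - [-0.014, -0.002, 0.005]
    - [-0.016, -0.002, 0.006]
    - [-0.018, -0.003, 0.007]
    - [-0.018, -0.002, 0.007]
    - [-0.018, -0.001, 0.008]
  angular:
    - [0, 0.01, 0.1]
    - [0, 0.03, 0.19]
    - [0, 0.04, 0.29]
    - [0.01, 0.06, 0.39]
    - [0.01, 0.07, 0.49]
    - [0.02, 0.08, 0.59]
    - [0.03, 0.1, 0.68]
    - [0.04, 0.11, 0.78]
    - [0.05, 0.12, 0.88]
    - [0.07, 0.13, 0.98]
    - [0.08, 0.14, 1.08]
    - [0.1, 0.15, 1.17]
  grip: [0.05, 0.05, 0.05, 0.05, 0.05, 0.05, 0.05, 0.05, 0.05, 0.05, 0.05, 0.05]

```text
time_s: 18.42
tool_pos: [483.3, 325.5, 152.8]
ee_rot: [-1.82, -0.617, -0.088]
ft_force: [-0.4, 0.5, -1.4]
opening: 0.745
gripper_force: 55.4
```

>>> jog_arm:
  travel:
    - [0.001, 0, 0.001]
    - [0.001, 0.001, 0.001]
    - [0.002, 0.001, 0.002]
    - [0.003, 0.001, 0.003]
    - [0.003, 0.002, 0.003]
    - [0.004, 0.002, 0.004]
    - [0.004, 0.002, 0.004]
    - [0.005, 0.003, 0.005]
    - [0.006, 0.003, 0.006]
    - [0.006, 0.004, 0.006]
    - [0.007, 0.004, 0.007]
    - [0.008, 0.004, 0.007]
  angular:
    - [0.01, 0, 0.1]
    - [0.03, 0.01, 0.2]
    - [0.04, 0.01, 0.29]
    - [0.06, 0.01, 0.39]
    - [0.07, 0.01, 0.49]
    - [0.09, 0.01, 0.59]
    - [0.1, 0.01, 0.69]
    - [0.12, 0, 0.78]
    - [0.14, -0.01, 0.88]
    - [0.15, -0.01, 0.98]
    - [0.17, -0.02, 1.08]
    - [0.18, -0.04, 1.17]
  grip: [0.05, 0.05, 0.05, 0.05, 0.05, 0.05, 0.05, 0.05, 0.05, 0.05, 0.05, 0.05]

```text
time_s: 19.92
tool_pos: [491.0, 334.0, 150.4]
ee_rot: [-1.749, 0.461, 0.757]
ft_force: [-0.8, -0.5, -1.5]
opening: 0.749
gripper_force: 55.5
```

>>> jog_arm:
  travel:
    - [0, 0, 0]
    - [0, 0, 0]
    - [0, 0, 0]
    - [0, 0, 0]
  angular:
    - [0, 0, 0]
    - [0, 0, 0]
    - [0, 0, 0]
    - [0, 0, 0]
  grip: [0.05, 0.05, 0.05, 0.05]

```text
time_s: 20.42
tool_pos: [490.7, 333.7, 150.3]
ee_rot: [-1.751, 0.459, 0.754]
ft_force: [-0.1, 1.9, 1.5]
opening: 0.748
gripper_force: 55.6
```

Run:
```python
from k import *
s=log();print(s['time_s'],s['tool_pos'].round(1),s['q'].round(2),s['ft_force'].round(1),s['opening'])
a,_,_=snap('top','t3');b,_,_=snap('side','s3')
x=cv2.resize(a[130:250,150:290,::-1],(700,600))[:, :400] if 0 else np.hstack([cv2.resize(a[130:240,160:280,::-1],(400,367)),cv2.resize(b[70:180,270:390,::-1],(400,367))])
cv2.imwrite('pics/pour.png',x)
```

```text
20.425 [490.7 333.7 150.3] [-0.1   0.82  1.8   1.16  1.59  1.26] [-0.1  1.9  1.5] 0.7475602817204632
```

View pics/pour.png

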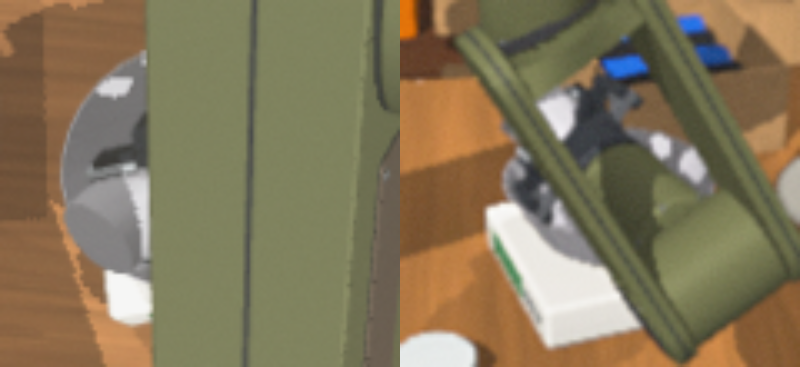

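The pan is mostly hidden by the forearm in both views, with the tipped cup at left-crop (110,225), so I use the wrist camera with a gold mask and depth.

```bash
cat > gold.py <<'E'
from k import *
import sys
for n in sys.argv[1:]:
    p,d,c=snap(n,n+'_g%d'%int(robot.read_state()['time_s']*100))
    h=cv2.cvtColor(p,cv2.COLOR_RGB2HSV)
    m=((h[...,0]>15)&(h[...,0]<30)&(h[...,1]>120)&(h[...,2]>70)).astype(np.uint8)
    k,_,st,ce=cv2.connectedComponentsWithStats(m)
    for i in range(1,k):
        if st[i,4]>12:
            u,v=ce[i];dd=d[_==i];dd=dd[dd>0]
            if len(dd):
                P=bydepth(c,u,v,np.median(dd))
                if np.hypot(P[0]-544,P[1]-292)<250:print(n,st[i].tolist(),ce[i].round(),'P',P.round(),'r',np.hypot(P[0]-544,P[1]-292).round())
E
python3 gold.py wrist side top
```

```text
wrist [360, 0, 201, 85, 13551] [460.  36.] P [559. 266.  79.] r 31.0
wrist [534, 1, 106, 143, 10511] [597.  79.] P [546. 246.  75.] r 46.0
```

```bash
ls pics | grep wrist_g; cp pics/wrist_g*.png pics/wg.png
```

```text
wrist_g2052.npz
wrist_g2052.png
```

View pics/wg.png

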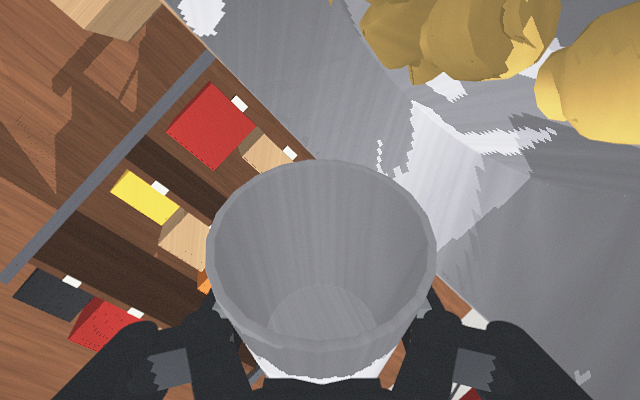

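The wrist view shows the cup's inside (320,270) empty and gold sweets lying in the pan at (460,35) and (597,80). I roll the cup back up in place, rising slightly.

Run:
```python
from k import *
t,R=T(105,30,180); go(np.array([483,329,192.]),R)
```

```text
t 20.68 pos [490.7 333.7 150.3] q [-0.104  0.823  1.801  1.164  1.594  1.257] F [-0.7  1.3  1.5] open 0.745 gf 55.56
travel [-0.0347 -0.0228 -0.0098] turn [-0.408 -0.167 -2.319]
```

>>> jog_arm:
  travel:
    - [-0.018, -0.012, -0.005]
    - [-0.035, -0.023, -0.01]
    - [-0.035, -0.023, -0.01]
    - [-0.035, -0.023, -0.01]
    - [-0.035, -0.023, -0.01]
    - [-0.035, -0.023, -0.01]
    - [-0.035, -0.023, -0.01]
    - [-0.035, -0.023, -0.01]
    - [-0.035, -0.023, -0.01]
    - [-0.035, -0.023, -0.01]
    - [-0.035, -0.023, -0.01]
    - [-0.035, -0.023, -0.01]
  angular:
    - [0, 0, 0]
    - [-0.02, -0.01, -0.14]
    - [-0.05, -0.02, -0.3]
    - [-0.08, -0.03, -0.47]
    - [-0.11, -0.05, -0.64]
    - [-0.14, -0.06, -0.81]
    - [-0.17, -0.07, -0.98]
    - [-0.2, -0.08, -1.15]
    - [-0.23, -0.1, -1.32]
    - [-0.26, -0.11, -1.49]
    - [-0.29, -0.12, -1.66]
    - [-0.32, -0.13, -1.83]
  grip: [0.05, 0.05, 0.05, 0.05, 0.05, 0.05, 0.05, 0.05, 0.05, 0.05, 0.05, 0.05]

```text
time_s: 22.18
tool_pos: [483.0, 328.5, 191.6]
ee_rot: [-1.588, -1.325, -0.439]
ft_force: [-0.1, -0.5, -1.8]
opening: 0.748
gripper_force: 55.5
```

Run:
```python
from k import *
t,R=T(105,30,180); go(np.array([483,329,192.]),R)
```

```text
t 22.18 pos [483.  328.5 191.6] q [-0.043  0.602  1.728  0.976  1.504 -0.309] F [-0.1 -0.5 -1.8] open 0.748 gf 55.48
travel [ 0.0006 -0.0001  0.0002] turn [-0.084 -0.035 -0.484]
```

>>> jog_arm:
  travel:
    - [0, 0, 0]
    - [0, 0, 0]
    - [0, 0, 0]
    - [0, 0, 0]
    - [0, 0, 0]
  angular:
    - [-0.03, -0.01, -0.17]
    - [-0.06, -0.02, -0.34]
    - [-0.084, -0.035, -0.484]
    - [-0.084, -0.035, -0.484]
    - [-0.084, -0.035, -0.484]
  grip: [0.05, 0.05, 0.05, 0.05, 0.05]

```text
time_s: 22.8
tool_pos: [483.1, 328.7, 192.0]
ee_rot: [-1.34, -1.733, -0.767]
ft_force: [0.3, -0.7, -0.7]
opening: 0.749
gripper_force: 55.4
```

```bash
python3 - <<'E'
from k import *
t,R=T(60,30,180);G=np.array([530,-18,186.])
go(G+27*t,R)
s=robot.read_state();R0=Ro.from_rotvec(s['ee_rot']);p0=s['tool_pos'];g0=p0-27*R0.apply([0,0,1])
for w in (0.02,.08,.17,.28,.4,.52,.64,.75,.85,.93,.98,1):
    Rw=Ro.from_euler('Z',-45*w,degrees=True)*R0; p=g0+(G-g0)*w+27*Rw.apply([0,0,1])
    print((R0.inv().apply(p-p0)/1000).round(3).tolist(),(R0.inv()*Rw).as_rotvec().round(2).tolist())
E
python3 gold.py top side wrist
```

```text
t 22.8 pos [483.1 328.7 192. ] q [-0.043  0.551  1.779  0.991  1.416 -0.787] F [ 0.3 -0.7 -0.7] open 0.749 gf 55.43
travel [-0.1818 -0.0268 -0.2767] turn [-0.682  0.001  0.385]
[-0.004, -0.0, -0.005] [-0.01, 0.0, 0.01]
[-0.014, -0.002, -0.022] [-0.05, 0.0, 0.03]
[-0.03, -0.004, -0.046] [-0.12, 0.0, 0.07]
[-0.05, -0.007, -0.076] [-0.19, 0.0, 0.11]
[-0.072, -0.01, -0.109] [-0.27, 0.0, 0.16]
[-0.094, -0.013, -0.142] [-0.35, 0.0, 0.2]
[-0.116, -0.016, -0.176] [-0.44, 0.0, 0.25]
[-0.136, -0.019, -0.206] [-0.51, 0.0, 0.29]
[-0.154, -0.022, -0.235] [-0.58, 0.0, 0.33]
[-0.169, -0.025, -0.257] [-0.63, 0.01, 0.36]
[-0.178, -0.026, -0.271] [-0.67, 0.01, 0.38]
[-0.182, -0.027, -0.277] [-0.68, 0.01, 0.39]
side [330, 103, 8, 4, 19] [333. 105.] P [566. 498.  65.] r 207.0
side [333, 126, 20, 13, 148] [343. 133.] P [577. 283.  79.] r 34.0
wrist [452, 390, 29, 10, 224] [465. 395.] P [585. 325.  79.] r 53.0
```

>>> jog_arm:
  travel:
    - [-0.004, 0, -0.005]
    - [-0.014, -0.002, -0.022]
    - [-0.03, -0.004, -0.046]
    - [-0.05, -0.007, -0.076]
    - [-0.072, -0.01, -0.109]
    - [-0.094, -0.013, -0.142]
    - [-0.116, -0.016, -0.176]
    - [-0.136, -0.019, -0.206]
    - [-0.154, -0.022, -0.235]
    - [-0.169, -0.025, -0.257]
    - [-0.178, -0.026, -0.271]
    - [-0.182, -0.027, -0.277]
  angular:
    - [-0.01, 0, 0.01]
    - [-0.05, 0, 0.03]
    - [-0.12, 0, 0.07]
    - [-0.19, 0, 0.11]
    - [-0.27, 0, 0.16]
    - [-0.35, 0, 0.2]
    - [-0.44, 0, 0.25]
    - [-0.51, 0, 0.29]
    - [-0.58, 0, 0.33]
    - [-0.63, 0, 0.36]
    - [-0.67, 0, 0.38]
    - [-0.682, 0.001, 0.385]
  grip: [0.05, 0.05, 0.05, 0.05, 0.05, 0.05, 0.05, 0.05, 0.05, 0.05, 0.05, 0.05]

```text
time_s: 24.45
tool_pos: [541.8, 1.4, 172.7]
ee_rot: [-2.042, -1.178, -1.182]
ft_force: [0.4, 0.1, -2.1]
opening: 0.749
gripper_force: 55.4
```

```bash
python3 - <<'E'
from k import *
t,R=T(60,30,180)
go([540.6,2.3,35.],R)
E
python3 gold.py top
```

```text
t 24.45 pos [541.8   1.4 172.7] q [-0.719  0.503  2.009  1.104  1.261 -0.92 ] F [ 0.4  0.1 -2.1] open 0.749 gf 55.43
travel [-0.1192 -0.0017  0.0688] turn [ 0.002 -0.002  0.   ]
top [210, 161, 6, 9, 36] [212. 165.] P [587. 318.  79.] r 50.0
top [221, 160, 10, 7, 39] [225. 163.] P [595. 284.  79.] r 52.0
top [217, 167, 18, 15, 121] [226. 175.] P [561. 279.  79.] r 22.0
top [235, 182, 11, 5, 39] [240. 184.] P [541. 238.  80.] r 54.0
```

>>> jog_arm:
  travel:
    - [-0.005, 0, 0.003]
    - [-0.02, 0, 0.012]
    - [-0.042, 0, 0.024]
    - [-0.064, 0, 0.037]
    - [-0.085, 0, 0.049]
    - [-0.102, -0.001, 0.059]
    - [-0.113, -0.001, 0.065]
    - [-0.119, -0.001, 0.0685]
    - [-0.119, -0.001, 0.0685]
  angular:
    - [0, 0, 0]
    - [0, 0, 0]
    - [0, 0, 0]
    - [0, 0, 0]
    - [0, 0, 0]
    - [0, 0, 0]
    - [0, 0, 0]
    - [0, 0, 0]
    - [0, 0, 0]
  grip: [0.05, 0.05, 0.05, 0.05, 0.05, 0.05, 0.05, 0.05, 0.05]

```text
time_s: 25.62
tool_pos: [541.2, 2.8, 35.2]
ee_rot: [-2.04, -1.18, -1.181]
ft_force: [-0.2, -0.2, -0.8]
opening: 0.745
gripper_force: 55.4
```

>>> jog_arm:
  travel:
    - [-0.001, 0, 0.0006]
    - [-0.0017, 0, 0.001]
    - [-0.0017, 0, 0.001]
    - [-0.0017, 0, 0.001]
  angular:
    - [0, 0, 0]
    - [0, 0, 0]
    - [0, 0, 0]
    - [0, 0, 0]
  grip: [0.05, 0.05, 0.05, 0.05]

```text
time_s: 26.12
tool_pos: [541.2, 2.5, 33.6]
ee_rot: [-2.041, -1.18, -1.182]
ft_force: [-0.2, 0.1, -1.8]
opening: 0.749
gripper_force: 55.4
```

>>> jog_arm:
  travel:
    - [-0.0008, 0, 0.0005]
    - [-0.0014, 0, 0.0008]
    - [-0.0014, 0, 0.0008]
    - [-0.0014, 0, 0.0008]
  angular:
    - [0, 0, 0]
    - [0, 0, 0]
    - [0, 0, 0]
    - [0, 0, 0]
  grip: [0.05, 0.05, 0.05, 0.05]

```text
time_s: 26.62
tool_pos: [541.3, 2.6, 32.2]
ee_rot: [-2.04, -1.179, -1.182]
ft_force: [-1.3, -0.7, 2.2]
opening: 0.747
gripper_force: 55.6
```

>>> jog_arm:
  travel:
    - [0, 0, 0]
    - [0, 0, 0]
    - [0, 0, 0]
    - [0, 0, 0]
    - [0, 0, 0]
    - [0, 0, 0]
    - [0, 0, -0.02]
    - [0, 0, -0.05]
    - [0, 0, -0.09]
    - [0, 0, -0.13]
    - [0, 0, -0.15]
    - [0, 0, -0.15]
  angular:
    - [0, 0, 0]
    - [0, 0, 0]
    - [0, 0, 0]
    - [0, 0, 0]
    - [0, 0, 0]
    - [0, 0, 0]
    - [0, 0, 0]
    - [0, 0, 0]
    - [0, 0, 0]
    - [0, 0, 0]
    - [0, 0, 0]
    - [0, 0, 0]
  grip: [0.066, 0.07, 0.075, 0.08, 0.085, 0.085, 0.085, 0.085, 0.085, 0.085, 0.085, 0.085]

```text
time_s: 28.12
tool_pos: [476.4, -111.2, 106.8]
ee_rot: [-2.043, -1.18, -1.183]
ft_force: [0.4, 0.3, -0.6]
opening: 0.999
gripper_force: 0.0
```

```bash
python3 gold.py top side
python3 - <<'E'
from k import *
s=log();print(s['time_s'],s['tool_pos'].round(1),s['ft_force'].round(1),s['opening'])
a,d,c=snap('top','t5');b,_,_=snap('side','s5')
q=np.array([bydepth(c,u,v,d[v,u]) for v in range(175,220) for u in range(318,360) if d[v,u]>0])
q=q[(q[:,2]>86)&(q[:,2]<100)]
A=np.c_[q[:,:2],np.ones(len(q))];z=np.linalg.lstsq(A,(q[:,:2]**2).sum(1),rcond=None)[0]
print(len(q),z[:2]/2,q.min(0),q.max(0))
f=lambda i:cv2.resize(i[...,::-1],(400,300),interpolation=cv2.INTER_CUBIC)
x=np.vstack([np.hstack([f(a[135:225,170:290]),f(b[90:165,285:385])]),np.hstack([f(a[130:265,230:410]),f(b[140:320,250:490])])])
cv2.imwrite('pics/end.png',x)
E
```

```text
top [210, 161, 7, 9, 45] [213. 165.] P [586. 317.  78.] r 49.0
top [217, 160, 19, 23, 199] [226. 172.] P [569. 278.  79.] r 29.0
top [235, 182, 11, 6, 48] [240. 184.] P [540. 238.  79.] r 55.0
side [333, 126, 20, 13, 147] [343. 133.] P [577. 282.  79.] r 34.0
28.225 [ 476.  -109.2  106.3] [ 0.2  0.4 -0.4] 0.9933329095593639
119 [528.47964328 -17.2642166 ] [494.13524511 -50.67028189  87.17607056] [562.85749654  16.67198593  95.04938145]
```

View pics/end.png

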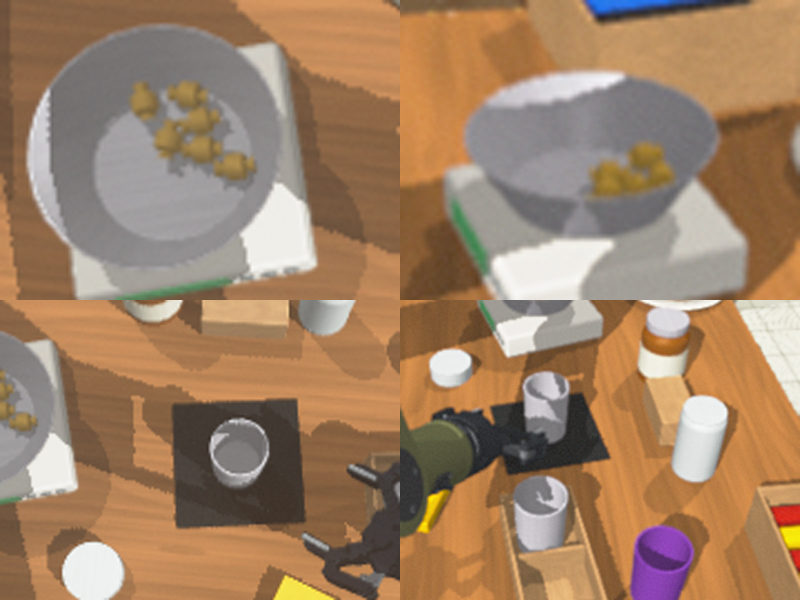

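The picture shows six sweets in the pan, at (145,100), (187,95), (203,120), (168,140), (203,150) and (235,165). The empty cup stands upright on the mat at (240,455), and the gripper is clear of it.

```bash
python3 -c "
from station import robot
print(robot.hand_in())"
```

```text
the job is handed in; nothing more can be done
None
```

I handed the job in at about 28 s of the 69 s limit: the last pictures show all six sweets in the scale's pan and the empty tumbler upright and released on the mat; hand-in returned no verdict.

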